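# Sweep the jam tubs off the chopping board

### The job

Clear the chopping board: with your fingertips, sweep the three small jam tubs across it and off its end into the steel scrap pan, so that all three end up inside the pan. Push them along the board, do not pick them up, and leave the salt shaker on the board and the mustard bottle behind it standing where they are.

Things in the scene. Friction and masses are not known exactly. Their poses are not given: they have to be found in the camera images.
- board: raised white chopping board, fixed, 260 (its x) x 320 (its y) mm, flat top without a lip 75 mm above the table; up to 0.15 rad askew. Origin: centre of its underside at table height; x points away from the robot, y to the robot's left, along the board's length.
- pan: open steel scrap pan, fixed, 260 (its x) x 140 (its y) x 68 mm high, walls and floor 3 mm; stands 1 mm from one end of the board (the left, +y end in some starts, the right, -y end in others), along the whole of that end and square to it; its rim is 7 mm below the board's top. Origin: centre of its underside; axes parallel to the board's.
- caddy: black condiment caddy with four filled white inserts, fixed, 260 (its x) x 140 (its y) x 86 mm high; stands 1 mm from the board's other end, 11 mm higher than the board's top. Origin: centre of its underside; axes parallel to the board's.
- tub_red: single-serve jam tub, rigid plastic block 44 (its x) x 32 (its y) x 15 mm high, red all over, about 30 g; at the start it lies flat on the board, at any heading within 0.7 rad of the board's. Origin: centre of its underside, z up.
- tub_orange: single-serve jam tub, rigid plastic block 44 (its x) x 32 (its y) x 15 mm high, orange all over, about 30 g; at the start it lies flat on the board, at any heading within 0.7 rad of the board's. Origin: centre of its underside, z up.
- tub_blue: single-serve jam tub, rigid plastic block 44 (its x) x 32 (its y) x 15 mm high, blue all over, about 30 g; at the start it lies flat on the board, at any heading within 0.7 rad of the board's. Origin: centre of its underside, z up.
- shaker: glass salt shaker with a steel cap, 32 mm across, 55 mm high, 120 g, standing loose on the board among the tubs, to be left alone. The three tubs and the shaker lie one in each of four lanes along the board's y, about 55 mm apart in its x (centres about 28 and 83 mm either side of the board's middle), each within about 65 mm of the middle in y. Origin: centre of its underside.
- mustard: yellow squeeze bottle with a red cap, 54 mm across, 160 mm high, standing loose just beyond the board's far edge, to be left alone. Origin: centre of its underside.

How it is judged (in metres and radians):
At the end, for the whole second after the job is handed in: The middle of each tub's underside is within the inside of the pan and less than 55 mm above the pan's underside (rim at 68 mm), all three at rest (slower than 30 mm/s); salt shaker and mustard bottle upright within 0.25 rad and within 20 mm of where they stood (x of tub_red in the frame of pan between -0.127 and 0.127 m and y of tub_red in the frame of pan between -0.067 and 0.067 m and z of each of tub_red, tub_orange, tub_blue in the frame of pan below 0.055 m and linear speed of each of tub_red, tub_orange, tub_blue below 0.03 m/s and x of tub_orange in the frame of pan between -0.127 and 0.127 m and y of tub_orange in the frame of pan between -0.067 and 0.067 m and x of tub_blue in the frame of pan between -0.127 and 0.127 m and y of tub_blue in the frame of pan between -0.067 and 0.067 m and distance of each of shaker, mustard from where it was at the start of the episode below 0.02 m and angle between each of shaker, mustard's own z axis and vertical below 0.25 rad); the robot touches nothing.
It fails at once if a tub is lifted: its underside centre rises more than 15 mm above the board's top (90 mm above the table) (height (world z) of any of tub_red, tub_orange, tub_blue above 0.09 m).
It fails at once if the salt shaker or the mustard bottle is moved more than 20 mm or tipped more than 0.25 rad (distance of any of shaker, mustard from where it was at the start of the episode above 0.02 m or angle between any of shaker, mustard's own z axis and vertical above 0.25 rad).
It also fails if it takes over 61 s, if anything falls off the work surface, if the arm or the gripper's body presses on something with over 40 N, if the wrist force passes 120 N, or if a joint passes its speed limit or range.

### The arm

A 6-joint arm with a two-finger parallel gripper is mounted at the origin on the work surface. World frame = base frame: x ahead of the robot, y to its left, z up, the work surface at z = 0. Lengths are in mm, angles in rad, forces in N, time in s.
With the tool pointing down it reaches from about 350 to 775 mm from the base axis. Payload 5.5 kg.
Tool frame: the origin (TCP) lies midway between the tips of the shut fingers; the grasp point (between the pads) lies 19 mm behind it; z points along the fingers, y is the direction in which the jaws open and shut (so a half turn about z gives the same grasp; the last joint's range is limited). The gripper opens to 85 mm and grips with 20 to 120 N. Pads are 22 mm wide; open, the fingers measure 114 mm over their backs; the gripper's body (76 mm by 85 mm) begins 54 mm behind the grasp point. The pads swing forward as they close: fully open they stand 13 mm farther back than shut.
Start: joints at [1.062, 0.313, 0.046, 1.304, 0, 1.431], TCP at [207.312, 536.371, 231.323] pointing down, gripper open.
Joint ranges: [-2.76, 2.76], [-0.86, 1.69], [-1.03, 1.26], [-2.2, 2.34], [-1.47, 1.5], [-3.14, 3.14]. Speed limits (rad/s): [2.57, 2.57, 3.14, 3.14, 3.14, 3.14].

### API

Orientations are given as a rotation vector (axis times angle).
In Python, from station import ctrl gives the robot as it stands.
- The arm moves only by the tool apply_moves, never from a script. Its argument "motion" is one flat list of numbers, 7 for each row, row after row: the turn, a rotation vector about the tool's x, y, z in rad, then the shift along the tool's x, y, z in cm, then the finger opening in cm, from 0 to 8.54. In form: [wx, wy, wz, x, y, z, claw, wx, wy, wz, x, y, z, claw, ...]. A call has 1 to 20 rows; each row shifts and turns the commanded pose from where the row before left it, along the tool's axes as they then stand; what a row does not reach is not made up. A row lasts 1/10 s, in which the tool goes at most 50 mm and 8.59 degrees, less where a joint would pass 70% of its speed; a pose out of reach is approached as far as the arm can. A call with a gripper value outside its range is refused whole. The fingers move at their own pace and stop on an object; "grip_force" is the grip in N (left out, the last holds). Time passes only in rows, so rows that do not move let the fingers close. It gives the time, the measured TCP pose, the force and the opening at its end, in the units of the state.
- ctrl.sense(): the state, without advancing time (a new reading comes with each control period).
- ctrl.camera(name): name is "side" or "top"; returns a dict with "img" (480x640x3 uint8, blue, green, red), "fx", "fy", "cx", "cy" (pixels), "D" ([k1, k2, p1, p2, k3] as OpenCV has them; the pictures are not rectified), "world_from_camera" (4x4, takes a point from camera to world coordinates). Camera axes: x right, y down, z forward; pixel columns grow to the right and rows downward; lengths in mm; the calibration is good to about 2 mm. A picture is of the moment at which its call begins. There is no depth.
- ctrl.close_job(): hands the job in, once; it reports no verdict.
Trained networks look in the newest picture that a camera, given by its name, has taken for a name from the list of things; names that differ only in an ending like _2 or _b are one class to them, and where a whole thing is asked for, a point or a joint stands for the part that bears it (a point fixed in the world has none). Each returns a list of dicts, best first, with "score" (0 to 1); they miss things now and then, are a little off and sometimes report something else, mostly with a low value. They report only what shows in the picture. A call takes as long as a camera call.
- ctrl.masks_of(camera, name): "pixels" (480x640 bool, what is visible of it).
- ctrl.pinpoint(camera, name): "point" ([x, y, z] in mm, in the coordinates of the camera as it stood for that picture, good to about 4 mm: a listed point, or the origin of a listed thing).
The state is a dict: "clock": time; "joint_pos": joint angles; "qvel": joint speeds; "effort": joint torques, N m; "eef_pos": TCP position; "ee_rot": TCP orientation; "force": force on the tool from outside, world axes, zero at the start; "torque": the same for the moment, N m; "opening": finger opening in mm.
Only numpy, scipy, OpenCV 4.12 (cv2) and the standard library are available. Lean on these libraries where they do the work, as an engineer would, in place of code of your own. Each camera call takes 0.05 s, during which the arm holds its last target.

## Working session

There is one attempt and no reset: what is moved stays moved. The work goes in short steps, Python scripts to look and compute and a tool call to move; the robot and the scene stay as the last step left them, time stands still between calls to the robot, and variables do not carry over. Pictures are saved under pics/ and viewed, and the job is handed in when it is done.

Besides the shell and the picture viewer there is one more tool, called after "Call:" as name(argument=value, ...) on one line, values as JSON. apply_moves: Moves the arm, as the interface text tells. Its arguments: {"type":"object","properties":{"motion":{"type":"array","items":{"type":"number"}},"grip_force":{"type":"number"}},"required":["motion"]}

```bash
mkdir -p pics; ls; cat > h.py <<'E'
import numpy as np,cv2
from station import ctrl
def pix2world(c,uv,z):
    K=np.array([[c['fx'],0,c['cx']],[0,c['fy'],c['cy']],[0,0,1.]])
    p=cv2.undistortPoints(np.array(uv,float).reshape(-1,1,2),K,np.array(c['D'],float)).reshape(-1,2)
    T=np.array(c['world_from_camera'],float)
    d=np.c_[p,np.ones(len(p))]@T[:3,:3].T
    o=T[:3,3]
    return o+d*((z-o[2])/d[:,2])[:,None]
E
python3 - <<'E'
from h import *
print(ctrl.sense())
for n in ['top','side']:
    c=ctrl.camera(n); cv2.imwrite(f'pics/{n}0.png',c['img'])
    T=np.array(c['world_from_camera']);print(n,T.round(3).tolist(),c['fx'])
    for o in ['board','pan','caddy','tub_red','tub_orange','tub_blue','shaker','mustard']:
        for r in ctrl.pinpoint(n,o)[:2]:
            p=T[:3,:3]@np.array(r['point'])+T[:3,3]; print(n,o,round(r['score'],2),p.round(1))
        for r in ctrl.masks_of(n,o)[:1]:
            m=r['pixels'].astype(np.uint8)
            cs,_=cv2.findContours(m,cv2.RETR_EXTERNAL,cv2.CHAIN_APPROX_NONE)
            k=max(cs,key=cv2.contourArea); k=k.reshape(-1,2)
            z={'board':75,'pan':68,'caddy':86,'shaker':55,'mustard':160}.get(o,90)
            if n=='top':
                w=pix2world(c,k,z)[:,:2].astype(np.float32)
                rc=cv2.minAreaRect(w); print('   rect',round(r['score'],2),np.round(rc[0],1),np.round(rc[1],1),round(rc[2],1), cv2.boxPoints(rc).round(0).tolist())
E
```

```text
pics
{'clock': 0.0, 'joint_pos': array([ 1.06239318e+00,  3.14020818e-01,  4.49788019e-02,  1.30359281e+00,
       -8.02084864e-06,  1.43121836e+00]), 'qvel': array([-0.00035079, -0.00118204, -0.0014227 , -0.00146829,  0.0009011 ,
        0.00025425]), 'effort': array([ 8.54040508e-06, -4.80628324e+01,  2.98531848e+01,  1.95132243e-02,
       -3.89711513e-04, -1.29163112e-05]), 'eef_pos': array([207.04845694, 535.88391711, 230.39717955]), 'ee_rot': array([-5.75964896e-01, -3.08775516e+00,  2.74116502e-03]), 'force': array([-0.16698861, -0.34410364,  0.14207197]), 'torque': array([-0.0628701 , -0.02705754,  0.05270838]), 'opening': 85.15307011185833}
top [[-0.022, -0.994, 0.106, 507.0], [-1.0, 0.021, -0.004, 28.532], [0.002, -0.106, -0.994, 1005.052], [0.0, 0.0, 0.0, 1.0]] 541.9599011722295
top board 0.92 [524.7  60.4  -2.5]
   rect 0.69 [524.6  59.4] [321.3 258.7] 84.4 [[380.0, -88.0], [638.0, -113.0], [669.0, 207.0], [411.0, 232.0]]
top pan 0.7 [552.  285.6   0.7]
   rect 0.56 [547.6 288.1] [141.4 260.4] 84.2 [[411.0, 231.0], [670.0, 205.0], [684.0, 345.0], [425.0, 372.0]]
top caddy
[... 657 characters left out ...]
 [[538.0, 39.0], [570.0, 38.0], [570.0, 68.0], [539.0, 68.0]]
top mustard 0.79 [765.8  22.1  -3.7]
top mustard 0.5 [5.492e+02 2.850e+02 2.000e-01]
   rect 0.96 [742.1  20.5] [47.9 73.3] 88.8 [[705.0, -3.0], [778.0, -4.0], [779.0, 44.0], [706.0, 45.0]]
side [[-0.982, -0.132, 0.133, 501.818], [-0.187, 0.723, -0.665, 613.08], [-0.008, -0.678, -0.735, 704.972], [0.0, 0.0, 0.0, 1.0]] 522.9956312537595
side board 0.61 [528.1  54.    1.6]
side pan 0.92 [548.3 285.7   1.3]
side caddy 0.73 [ 497.  -173.5   -1.7]
side tub_red 0.79 [496.8  75.8  76.3]
side tub_orange 0.69 [599.5  -8.3  74.5]
side tub_blue 0.69 [449.  112.6  73.7]
side shaker 0.79 [552.9  53.3  77.6]
side mustard 0.8 [768.3  17.9  -1.5]
```

View pics/top0.png

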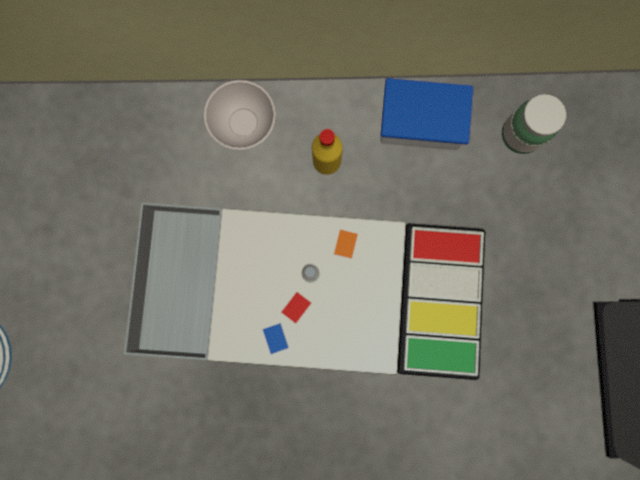

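View pics/side0.png

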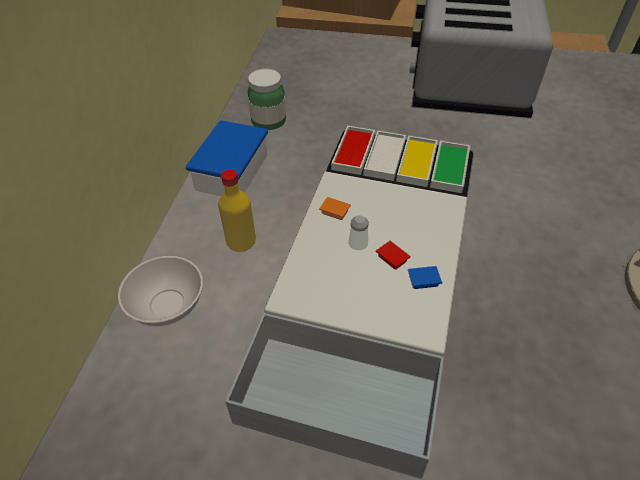

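The pan is at the +y (left) end. The board's yaw is about -0.098 rad, and the mask and network measurements agree to within about 5 mm. In the top view, blue is at (276,339), red at (296,307), orange at (346,244) and the shaker at (311,273). First I'll square the tool to the board, so that tool x runs along the board's y and tool y along its x.

Call:
apply_moves(motion=[0,0,0.13,0,0,0,1.0,0,0,0.13,0,0,0,1.0,0,0,0.13,0,0,0,1.0,0,0,0.13,0,0,0,1.0,0,0,0.13,0,0,0,1.0,0,0,0.13,0,0,0,1.0,0,0,0.13,0,0,0,1.0,0,0,0.13,0,0,0,1.0,0,0,0.13,0,0,0,1.0,0,0,0.13,0,0,0,1.0,0,0,0,0,0,0,1.0])

```text
clock: 2.8
eef_pos: [207.3, 536.4, 231.3]
ee_rot: [-2.328, -2.11, -0.0]
force: [-0.2, 1.3, -0.3]
opening: 9.8
```

```bash
cat >> h.py <<'E'
yaw=-0.098; C=np.array([525.,60.])
ex=np.array([np.cos(yaw),np.sin(yaw)]); ey=np.array([-ex[1],ex[0]])
def bf(p): d=np.array(p)[:2]-C; return np.array([d@ex,d@ey]).round(1)
def st():
    from scipy.spatial.transform import Rotation as R
    s=ctrl.sense(); M=R.from_rotvec(s['ee_rot']).as_matrix()
    print('t',round(s['clock'],2),'board xy',bf(s['eef_pos']),'z',s['eef_pos'][2].round(1),'yaw tool x vs y\'',round(np.arctan2(M[:2,0]@ex*-1,M[:2,0]@ey),3),'tz',M[:,2].round(3),'F',s['force'].round(1),'op',round(s['opening'],1),s['joint_pos'].round(2))
E
python3 - <<'E'
from h import *
st()
for n,p in dict(red=(496,76.5),blue=(446,113),orange=(601,-8),sh=(553,52)).items(): print(n,bf(p))
E
```

```text
t 2.8 board xy [-362.8  443. ] z 231.3 yaw tool x vs y' -0.0 tz [ 0.  0. -1.] F [-0.2  1.3 -0.3] op 9.8 [1.06 0.31 0.05 1.3  0.   2.73]
red [-30.5  13.6]
blue [-83.8  45. ]
orange [ 82.3 -60.2]
sh [28.6 -5.2]
```

Call:
apply_moves(motion=[0,0,0,-2.95,1.86,0,1.0,0,0,0,-2.95,1.86,0,1.0,0,0,0,-2.95,1.86,0,1.0,0,0,0,-2.95,1.86,0,1.0,0,0,0,-2.95,1.86,0,1.0,0,0,0,-2.95,1.86,0,1.0,0,0,0,-2.95,1.86,0,1.0,0,0,0,-2.95,1.86,0,1.0,0,0,0,-2.95,1.86,0,1.0,0,0,0,-2.95,1.86,0,1.0,0,0,0,-2.95,1.86,0,1.0,0,0,0,-2.95,1.86,0,1.0,0,0,0,-2.95,1.86,0,1.0,0,0,0,-2.95,1.86,0,1.0,0,0,0,-2.95,1.86,0,1.0,0,0,0,0,0,3,1.0,0,0,0,0,0,3,1.0,0,0,0,0,0,3,1.0,0,0,0,0,0,0,1.0])

```text
clock: 4.7
eef_pos: [438.6, 68.6, 138.0]
ee_rot: [-2.321, -2.109, 0.008]
force: [-0.4, 0.2, 0.1]
opening: 10.1
```

```bash
python3 - <<'E'
from h import *
st()
c=ctrl.camera('top'); a=c['img'][180:400,120:500]
c=ctrl.camera('side'); b=c['img'][120:480,180:500]
cv2.imwrite('pics/t1.png',np.hstack([cv2.resize(a,(400,232)),cv2.resize(b,(206,232))])); cv2.imwrite('pics/s1.png',b)
E
```

```text
t 4.7 board xy [-86.8   0.1] z 138.0 yaw tool x vs y' 0.002 tz [-0.007  0.    -1.   ] F [-0.4  0.2  0.1] op 10.1 [-0.03  0.12 -0.44  1.02  0.    1.64]
```

View pics/s1.png

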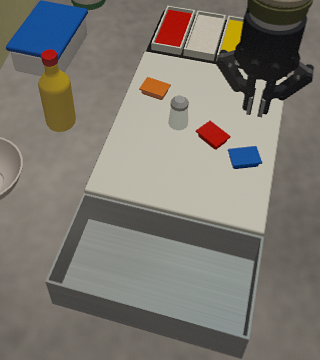

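The fingertips are behind the blue tub, at about (260,110) in this crop. The finger knuckles spread wide, so for the two lanes next to the shaker I'll turn the jaws along the push direction. First I'll push blue.

Call:
apply_moves(motion=[0,0,0,0,0.1,2.0,1.0,0,0,0,0,0,2.0,1.0,0,0,0,0,0,1.0,1.0,0,0,0,0,0,0.9,1.0,0,0,0,0,0,0,1.0])

```text
clock: 5.3
eef_pos: [442.7, 68.7, 82.3]
ee_rot: [-2.327, -2.11, 0.0]
force: [-0.9, -0.4, -1.2]
opening: 9.9
```

```bash
python3 - <<'E'
from h import *
st()
c=ctrl.camera('side'); b=c['img'][120:420,230:500]
cv2.imwrite('pics/s2.png',cv2.resize(b,None,fx=2,fy=2))
E
```

```text
t 5.3 board xy [-82.8   0.6] z 82.3 yaw tool x vs y' 0.001 tz [-0.  0. -1.] F [-0.9 -0.4 -1.2] op 9.9 [-0.03  0.18 -0.52  0.87  0.    1.64]
```

View pics/s2.png

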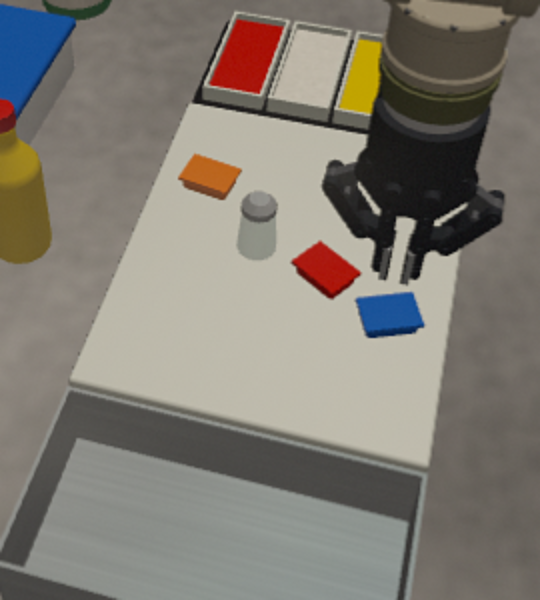

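The fingers are behind blue and clear of red. They are 3 mm high, so I'll lower them and sweep.

Call:
apply_moves(motion=[0,0,0,0,-0.1,0.3,1.0,0,0,0,1.4,0,0,1.0,0,0,0,1.4,0,0,1.0,0,0,0,1.4,0,0,1.0,0,0,0,1.4,0,0,1.0,0,0,0,1.4,0,0,1.0,0,0,0,1.4,0,0,1.0,0,0,0,1.4,0,0,1.0])

```text
clock: 6.15
eef_pos: [451.5, 167.2, 79.6]
ee_rot: [2.327, 2.11, 0.001]
force: [-0.3, -0.6, -0.8]
opening: 10.1
```

```bash
python3 - <<'E'
from h import *
st()
c=ctrl.camera('side'); b=c['img'][120:420,230:500]
cv2.imwrite('pics/s3.png',cv2.resize(b,None,fx=2,fy=2))
E
```

```text
t 6.15 board xy [-83.6  99.5] z 79.6 yaw tool x vs y' -0.0 tz [ 0.001  0.    -1.   ] F [-0.3 -0.6 -0.8] op 10.1 [ 0.19  0.24 -0.45  0.88 -0.    1.86]
```

View pics/s3.png

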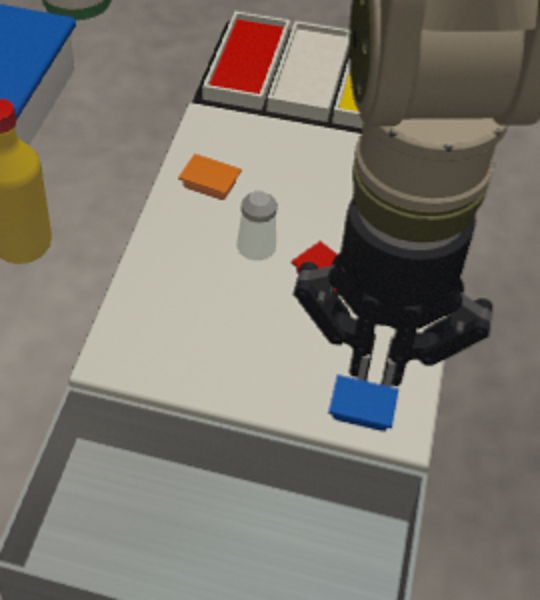

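Blue is flush on the fingers near the board's end. I'll push it off, back off slightly, then rise.

Call:
apply_moves(motion=[0,0,0,1.2,0,0,1.0,0,0,0,1.2,0,0,1.0,0,0,0,1.2,0,0,1.0,0,0,0,1.2,0,0,1.0,0,0,0,1.2,0,0,1.0,0,0,0,1.2,0,0,1.0,0,0,0,1.2,0,0,1.0,0,0,0,0,0,0,1.0,0,0,0,0,0,0,1.0])

```text
clock: 7.1
eef_pos: [459.3, 250.0, 79.2]
ee_rot: [2.327, 2.111, -0.001]
force: [-0.2, -0.3, -0.4]
opening: 10.0
```

```bash
python3 - <<'E'
from h import *
st()
c=ctrl.camera('side'); b=c['img'][180:480,200:500]
cv2.imwrite('pics/s4.png',cv2.resize(b,None,fx=2,fy=2))
E
```

```text
t 7.1 board xy [-84.  182.7] z 79.2 yaw tool x vs y' 0.001 tz [-0. -0. -1.] F [-0.2 -0.3 -0.4] op 10.0 [ 0.35  0.31 -0.35  0.91 -0.    2.01]
```

View pics/s4.png

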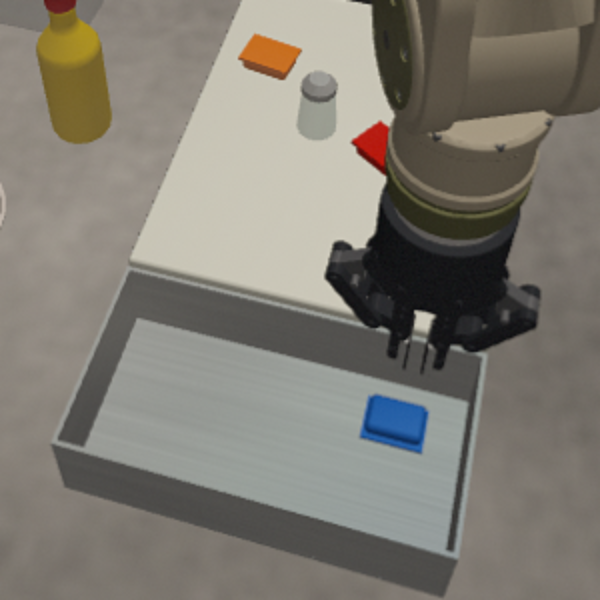

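Blue is in the pan. I'll lift, turn the tool by -90° (tool y then runs along the board's y, tool x along minus the board's x) and shut the fingers.

Call:
apply_moves(motion=[0,0,0,0,0,-3,0,0,0,0,0,0,-4,0,0,0,0,0,0,-3,0,0,0,-0.13,0,0,0,0,0,0,-0.13,0,0,0,0,0,0,-0.13,0,0,0,0,0,0,-0.13,0,0,0,0,0,0,-0.13,0,0,0,0,0,0,-0.13,0,0,0,0,0,0,-0.13,0,0,0,0,0,0,-0.13,0,0,0,0,0,0,-0.13,0,0,0,0,0,0,-0.13,0,0,0,0,0,0,-0.13,0,0,0,0,0,0,-0.14,0,0,0,0,0,0,0,0,0,0,0])

```text
clock: 8.75
eef_pos: [459.4, 249.2, 179.3]
ee_rot: [-0.156, -3.137, 0.0]
force: [0.3, -0.2, 0.4]
opening: 0.1
```

```bash
python3 - <<'E'
from h import *
st()
E
```

```text
t 8.75 board xy [-83.8 181.8] z 179.3 yaw tool x vs y' 1.569 tz [-0. -0. -1.] F [ 0.3 -0.2  0.4] op 0.1 [ 0.34  0.23 -0.19  1.15 -0.    0.44]
```

Call:
apply_moves(motion=[0,0,0,-0.68,-2.75,0,0,0,0,0,-0.68,-2.75,0,0,0,0,0,-0.68,-2.75,0,0,0,0,0,-0.68,-2.75,0,0,0,0,0,-0.68,-2.75,0,0,0,0,0,-0.68,-2.75,0,0,0,0,0,-0.68,-2.75,0,0,0,0,0,-0.68,-2.75,0,0,0,0,0,0,0,0,0,0,0,0,0,0,3,0,0,0,0,0,0,2,0,0,0,0,0,0,0,0])

```text
clock: 9.95
eef_pos: [489.4, 26.0, 126.8]
ee_rot: [-0.159, -3.132, -0.001]
force: [-1.1, -0.0, 0.2]
opening: -0.2
```

```bash
python3 - <<'E'
from h import *
st()
c=ctrl.camera('side'); b=c['img'][90:390,230:500]
cv2.imwrite('pics/s5.png',cv2.resize(b,None,fx=2,fy=2))
E
```

```text
t 9.95 board xy [-32.1 -37.3] z 126.8 yaw tool x vs y' 1.567 tz [-0.005  0.001 -1.   ] F [-1.1 -0.   0.2] op -0.2 [-0.11  0.21 -0.35  1.01  0.   -0.01]
```

View pics/s5.png

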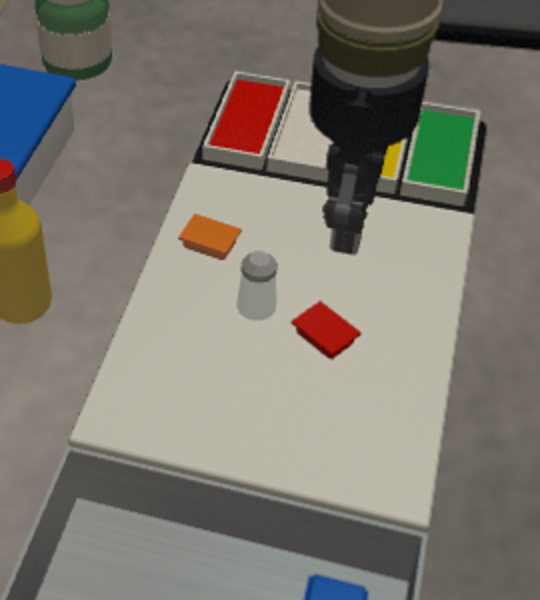

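The narrow profile clears the shaker. I'll descend and push red part-way.

Call:
apply_moves(motion=[0,0,0,0,0,2.0,0,0,0,0,0,0,2.0,0,0,0,0,0,0,1.0,0,0,0,0,0,0,0,0,0,0,0,0,1.0,0,0,0,0,0,0,1.0,0,0,0,0,0,0,1.0,0,0,0,0,0,0,1.0,0,0,0,0,0,0,1.0,0,0,0,0,0,0,1.0,0,0,0,0,0,0,1.0,0,0,0,0,0,0,1.0,0,0])

```text
clock: 11.2
eef_pos: [499.9, 106.0, 79.3]
ee_rot: [0.155, 3.138, -0.0]
force: [-1.0, -0.4, 0.6]
opening: 0.1
```

```bash
python3 - <<'E'
from h import *
st()
c=ctrl.camera('side'); b=c['img'][90:390,230:500]
cv2.imwrite('pics/s6.png',cv2.resize(b,None,fx=2,fy=2))
E
```

```text
t 11.2 board xy [-29.5  43.4] z 79.3 yaw tool x vs y' 1.57 tz [ 0. -0. -1.] F [-1.  -0.4  0.6] op 0.1 [ 0.05  0.29 -0.38  0.9  -0.    0.15]
```

View pics/s6.png

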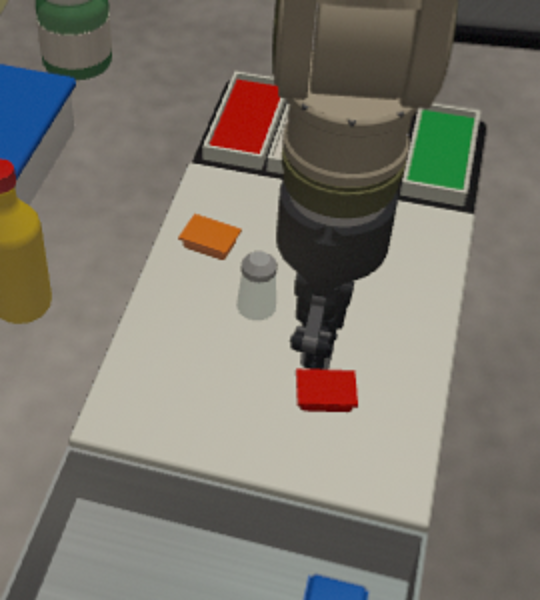

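Red has turned nearly flush but sits about 8 mm off-centre toward the robot. I'll back off, recentre and keep pushing.

Call:
apply_moves(motion=[0,0,0,0,-1.0,0,0,0,0,0,0.8,0,0,0,0,0,0,0,1.0,0,0,0,0,0,0,1.0,0,0,0,0,0,0,1.0,0,0,0,0,0,0,1.0,0,0,0,0,0,0,1.0,0,0,0,0,0,0,1.0,0,0,0,0,0,0,1.0,0,0])

```text
clock: 12.15
eef_pos: [497.8, 166.7, 79.3]
ee_rot: [-0.155, -3.138, -0.0]
force: [-0.1, -0.8, 0.1]
opening: -0.2
```

```bash
python3 - <<'E'
from h import *
st()
c=ctrl.camera('side'); b=c['img'][150:450,230:500]
cv2.imwrite('pics/s7.png',cv2.resize(b,None,fx=2,fy=2))
E
```

```text
t 12.15 board xy [-37.5 103.5] z 79.3 yaw tool x vs y' 1.57 tz [ 0.  0. -1.] F [-0.1 -0.8  0.1] op -0.2 [ 0.17  0.32 -0.34  0.91  0.    0.27]
```

View pics/s7.png

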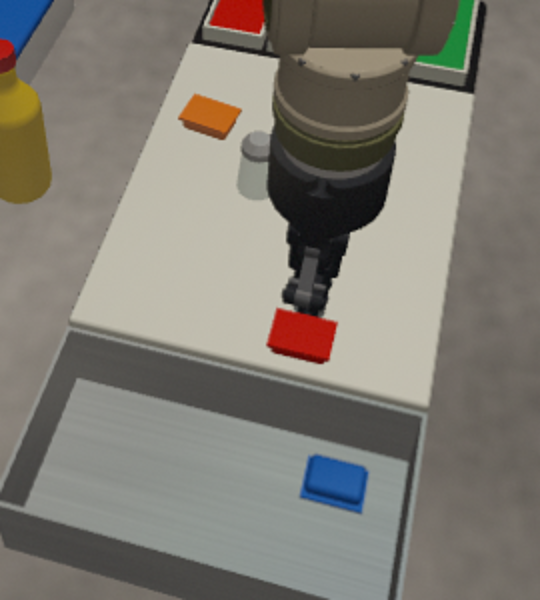

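Red is now flush and centred. I'll push it off the end.

Call:
apply_moves(motion=[0,0,0,0,1.1,0,0,0,0,0,0,1.1,0,0,0,0,0,0,1.1,0,0,0,0,0,0,1.1,0,0,0,0,0,0,1.1,0,0,0,0,0,0,1.1,0,0,0,0,0,0,1.1,0,0,0,0,0,0,0,0,0,0,0,0,0,0,0,0,0,0,0,0,0,-3,0,0,0,0,0,0,-4,0,0,0,0,0,0,-3,0,0,0,0,0,0,0,0])

```text
clock: 13.5
eef_pos: [508.1, 242.6, 184.2]
ee_rot: [0.156, 3.13, 0.004]
force: [0.4, -0.2, 0.9]
opening: -0.0
```

```bash
python3 - <<'E'
from h import *
st()
c=ctrl.camera('side'); b=c['img'][150:480,150:500]
cv2.imwrite('pics/s8.png',cv2.resize(b,None,fx=1.7,fy=1.7))
c=ctrl.camera('top'); T=np.array(c['world_from_camera'])
for o in ['tub_orange','shaker','mustard','tub_red','tub_blue']:
    for r in ctrl.pinpoint('top',o)[:1]:
        p=T[:3,:3]@np.array(r['point'])+T[:3,3]; print(o,round(r['score'],2),p.round(1),bf(p))
E
```

```text
t 13.5 board xy [-34.7 180. ] z 184.2 yaw tool x vs y' 1.569 tz [ 0.008  0.002 -1.   ] F [ 0.4 -0.2  0.9] op -0.0 [ 0.3   0.3  -0.09  1.17 -0.    0.4 ]
tub_orange 0.9 [605.1 -11.   72.7] [ 86.6 -62.8]
shaker 0.62 [554.5 284.7   1.1] [  7.4 226.5]
mustard 0.87 [768.1  24.1  -3.3] [245.4 -12. ]
tub_red 0.62 [516.5 247.6  20.5] [-26.9 185.9]
tub_blue 0.68 [470.  258.7  20.9] [-74.2 192.4]
```

View pics/s8.png

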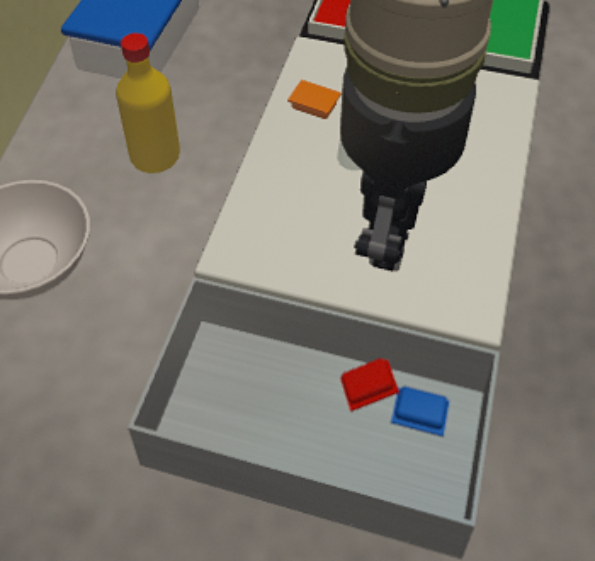

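Red is in the pan too. Now I'll move behind orange, at board (83, -102).

Call:
apply_moves(motion=[0,0,0,-1.2,-2.83,0,0,0,0,0,-1.2,-2.83,0,0,0,0,0,-1.2,-2.83,0,0,0,0,0,-1.2,-2.83,0,0,0,0,0,-1.2,-2.83,0,0,0,0,0,-1.2,-2.83,0,0,0,0,0,-1.2,-2.83,0,0,0,0,0,-1.2,-2.83,0,0,0,0,0,-1.2,-2.83,0,0,0,0,0,-1.2,-2.83,0,0,0,0,0,0,0,0,0,0,0,0,0,0,3,0,0,0,0,0,0,2,0,0,0,0,0,0,0,0,0,0,0,0,0,0,0])

```text
clock: 15.35
eef_pos: [596.2, -50.6, 128.9]
ee_rot: [-0.154, -3.136, -0.001]
force: [-0.3, 0.6, 0.2]
opening: -0.1
```

```bash
python3 - <<'E'
from h import *
st()
c=ctrl.camera('side'); b=c['img'][90:390,200:500]
cv2.imwrite('pics/s9.png',cv2.resize(b,None,fx=2,fy=2))
c=ctrl.camera('top'); b=c['img'][180:400,120:500]
cv2.imwrite('pics/t9.png',cv2.resize(b,None,fx=2,fy=2))
E
```

```text
t 15.35 board xy [  81.7 -103.1] z 128.9 yaw tool x vs y' 1.57 tz [-0.002  0.001 -1.   ] F [-0.3  0.6  0.2] op -0.1 [-0.22  0.41 -0.07  1.09  0.   -0.12]
```

View pics/s9.png

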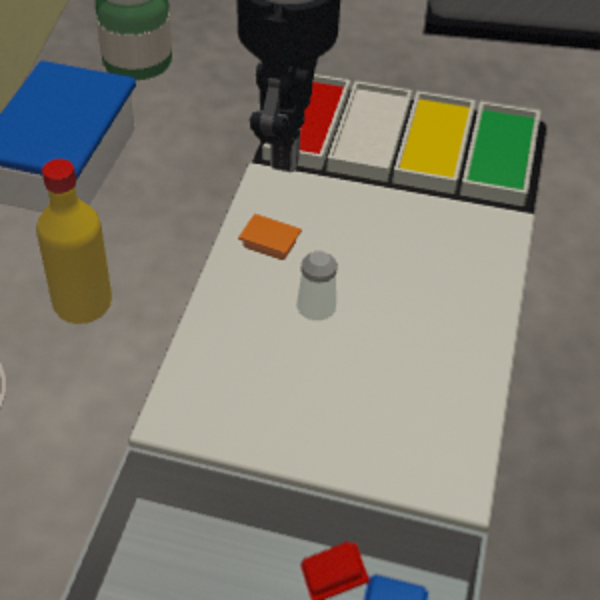

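View pics/t9.png

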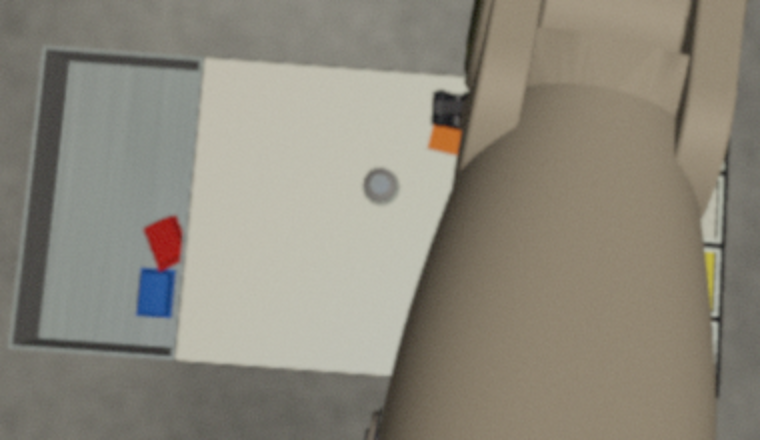

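Call:
apply_moves(motion=[0,0,0,0,0,1.5,0,0,0,0,0,0,1.5,0,0,0,0,0,0,1.0,0,0,0,0,0,0,1.0,0,0,0,0,0,0,0,0])

```text
clock: 15.95
eef_pos: [596.2, -51.0, 78.4]
ee_rot: [-0.155, -3.136, -0.001]
force: [0.1, 0.2, 0.2]
opening: -0.3
```

```bash
python3 - <<'E'
from h import *
st()
c=ctrl.camera('side'); b=c['img'][90:390,200:500]
cv2.imwrite('pics/s10.png',cv2.resize(b,None,fx=2,fy=2))
E
```

```text
t 15.95 board xy [  81.7 -103.5] z 78.4 yaw tool x vs y' 1.57 tz [-0.002  0.    -1.   ] F [0.1 0.2 0.2] op -0.3 [-0.22  0.44 -0.15  0.98  0.   -0.12]
```

View pics/s10.png

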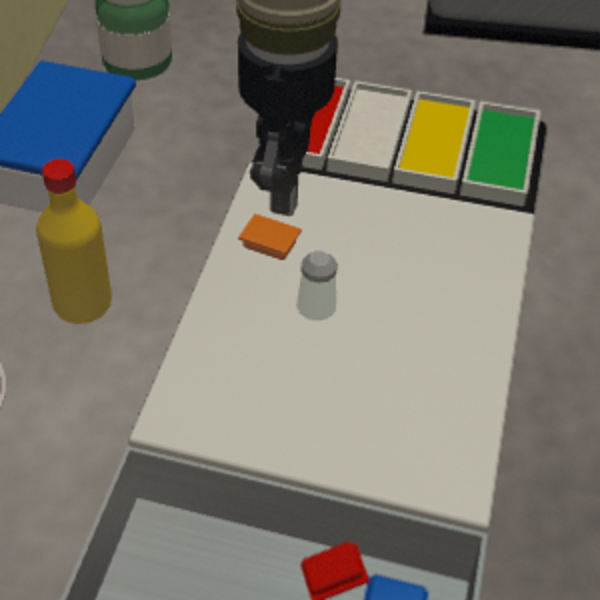

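The fingers are centred behind orange. I'll push part-way.

Call:
apply_moves(motion=[0,0,0,0,1.0,0,0,0,0,0,0,1.0,0,0,0,0,0,0,1.0,0,0,0,0,0,0,1.0,0,0,0,0,0,0,1.0,0,0,0,0,0,0,1.0,0,0])

```text
clock: 16.6
eef_pos: [603.1, 9.5, 79.6]
ee_rot: [0.155, 3.137, -0.0]
force: [-0.6, -0.4, 1.6]
opening: -0.0
```

```bash
python3 - <<'E'
from h import *
st()
c=ctrl.camera('side'); b=c['img'][90:390,200:500]
cv2.imwrite('pics/s11.png',cv2.resize(b,None,fx=2,fy=2))
E
```

```text
t 16.6 board xy [ 82.6 -42.6] z 79.6 yaw tool x vs y' 1.57 tz [ 0.001 -0.    -1.   ] F [-0.6 -0.4  1.6] op -0.0 [-0.12  0.45 -0.14  0.99 -0.   -0.02]
```

View pics/s11.png

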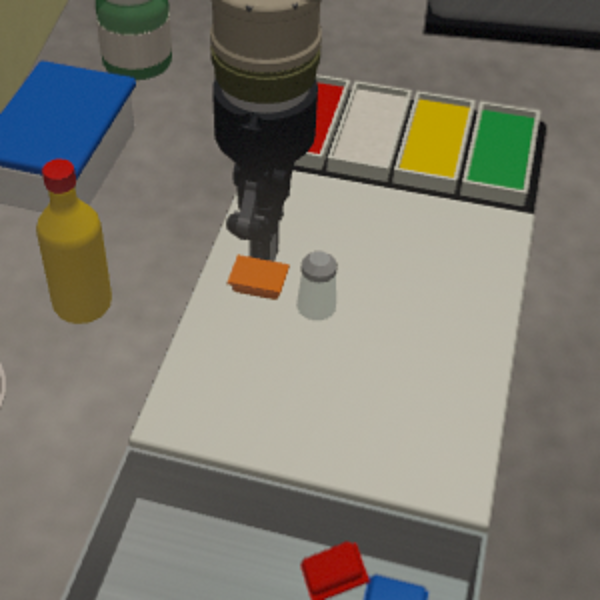

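Orange is flush and clear of the shaker. I'll recentre by 4 mm toward it and continue.

Call:
apply_moves(motion=[0,0,0,0,-1.0,0,0,0,0,0,0.4,0,0,0,0,0,0,0,1.0,0,0,0,0,0,0,1.0,0,0,0,0,0,0,1.0,0,0,0,0,0,0,1.0,0,0,0,0,0,0,1.0,0,0,0,0,0,0,1.0,0,0,0,0,0,0,1.0,0,0,0,0,0,0,1.0,0,0])

```text
clock: 17.65
eef_pos: [605.8, 79.6, 79.3]
ee_rot: [0.155, 3.138, 0.0]
force: [0.6, -0.5, -0.1]
opening: 0.0
```

```bash
python3 - <<'E'
from h import *
st()
c=ctrl.camera('side'); b=c['img'][90:390,200:500]
cv2.imwrite('pics/s12.png',cv2.resize(b,None,fx=2,fy=2))
E
```

```text
t 17.65 board xy [78.5 27.4] z 79.3 yaw tool x vs y' 1.57 tz [ 0.  0. -1.] F [ 0.6 -0.5 -0.1] op 0.0 [-0.    0.46 -0.11  0.99  0.    0.1 ]
```

View pics/s12.png

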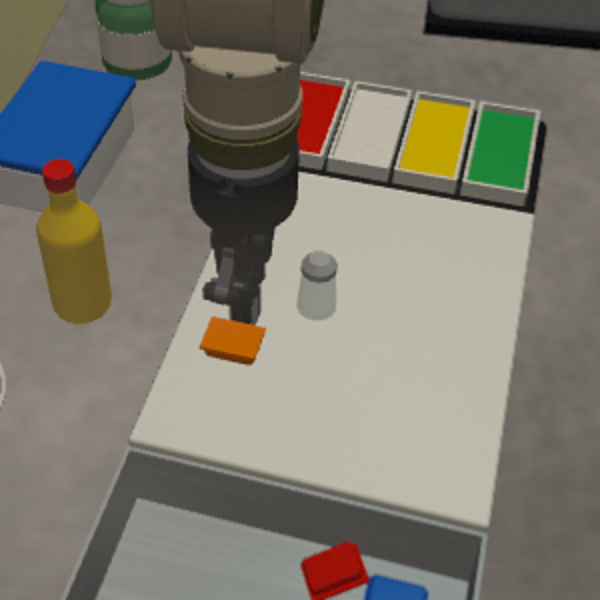

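Orange is past the shaker and well centred. I'll push it off the end, about 155 mm more, then lift.

Call:
apply_moves(motion=[0,0,0,0,1.1,0,0,0,0,0,0,1.1,0,0,0,0,0,0,1.1,0,0,0,0,0,0,1.1,0,0,0,0,0,0,1.1,0,0,0,0,0,0,1.1,0,0,0,0,0,0,1.1,0,0])

```text
clock: 18.4
eef_pos: [613.4, 156.2, 79.3]
ee_rot: [0.155, 3.138, 0.0]
force: [0.7, 0.0, 0.3]
opening: -0.3
```

```bash
python3 - <<'E'
from h import *
st()
c=ctrl.camera('side'); b=c['img'][150:450,200:500]
cv2.imwrite('pics/s13.png',cv2.resize(b,None,fx=2,fy=2))
E
```

```text
t 18.4 board xy [ 78.6 104.4] z 79.3 yaw tool x vs y' 1.57 tz [ 0.  0. -1.] F [0.7 0.  0.3] op -0.3 [ 0.12  0.5  -0.05  1.02  0.    0.22]
```

View pics/s13.png

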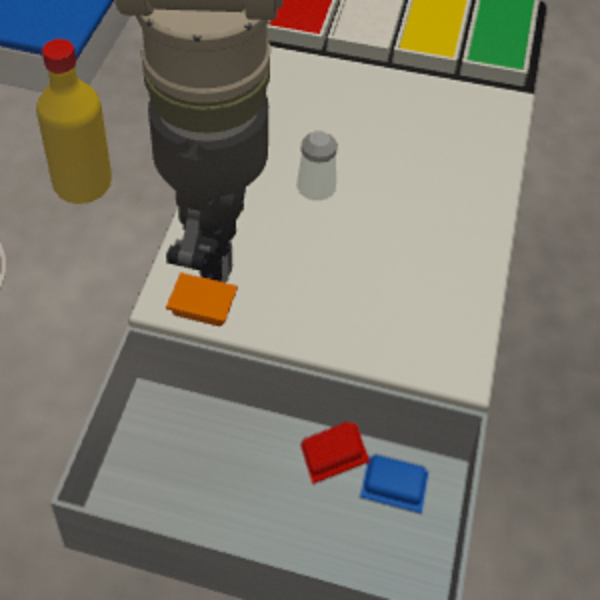

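Call:
apply_moves(motion=[0,0,0,0,1.1,0,0,0,0,0,0,1.1,0,0,0,0,0,0,1.1,0,0,0,0,0,0,1.1,0,0,0,0,0,0,1.1,0,0,0,0,0,0,1.1,0,0,0,0,0,0,1.1,0,0,0,0,0,0,0,0,0,0,0,0,0,0,0,0,0,0,0,0,0,-3,0,0,0,0,0,0,-4,0,0,0,0,0,0,-4,0,0,0,0,0,0,0,0,0,0,0,0,0,0,0])

```text
clock: 19.85
eef_pos: [621.8, 231.4, 190.8]
ee_rot: [0.156, 3.135, 0.001]
force: [-0.7, 0.5, -0.7]
opening: -0.4
```

```bash
python3 - <<'E'
from h import *
st()
for n in ['top','side']:
    c=ctrl.camera(n); T=np.array(c['world_from_camera'])
    if n=='side': cv2.imwrite('pics/s14.png',c['img'])
    for o in ['tub_orange','tub_red','tub_blue','shaker','mustard','pan']:
        for r in ctrl.pinpoint(n,o)[:1]:
            p=T[:3,:3]@np.array(r['point'])+T[:3,3]; print(n,o,round(r['score'],2),p.round(1),bf(p)-(0,231))
E
```

```text
t 19.85 board xy [ 79.5 180.1] z 190.8 yaw tool x vs y' 1.569 tz [ 0.003  0.001 -1.   ] F [-0.7  0.5 -0.7] op -0.4 [ 0.24  0.5   0.23  1.29 -0.    0.34]
top tub_orange 0.69 [630.8 254.9  17.9] [ 86.2 -26.7]
top tub_red 0.86 [517.2 246.2  21.1] [-26.  -46.5]
top tub_blue 0.64 [470.1 260.8  21.3] [-74.3 -36.5]
top shaker 0.63 [549.   52.9  80.3] [  24.6 -235.7]
top mustard 0.89 [764.9  23.3  -3. ] [ 242.3 -244. ]
top pan 0.83 [549.9 288.6   1.8] [ 2.4 -1.1]
side tub_orange 0.56 [625.1 251.7  15. ] [ 80.9 -30.5]
side tub_red 0.63 [515.8 248.7  27.2] [-27.7 -44.1]
side tub_blue 0.64 [467.5 258.3  19.5] [-76.7 -39.3]
side shaker 0.91 [552.6  49.1  80. ] [  28.5 -239.1]
side mustard 0.81 [7.647e+02 1.810e+01 6.000e-01] [ 242.7 -249.2]
side pan 0.59 [ 5.466e+02  2.882e+02 -2.000e-01] [-0.8 -1.8]
```

View pics/s14.png

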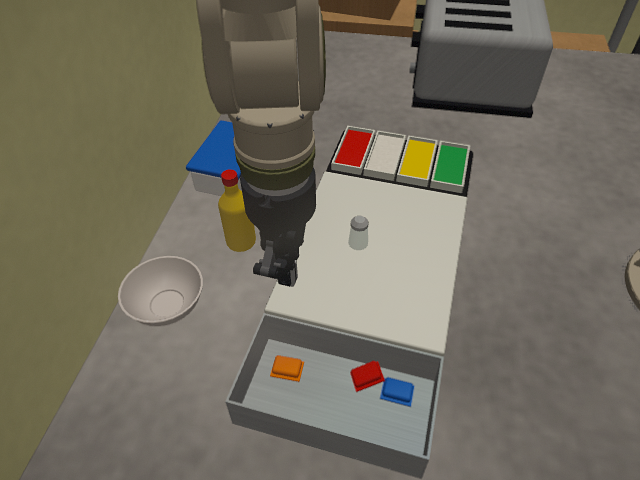

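All three tubs lie in the pan, orange at (287,368), red at (367,376) and blue at (397,390). The shaker at (359,232) and the mustard bottle at (238,215) stand where they were, and the arm is clear.

```bash
python3 -c "
from station import ctrl
print(ctrl.close_job())"
```

```text
the job is handed in; nothing more can be done
None
```

All three jam tubs are in the scrap pan, and I handed the job in just after 19.9 s on the robot's clock, against the 61 s limit. I swept each one along its own lane and off the board's left end: blue first, then red, then orange. For red and orange I shut the fingers and turned the jaws along the sweep, so the gripper stayed clear of the salt shaker.

- **Tubs:** on both cameras they measured well inside the pan, at most 86 mm from its centre in x (limit 127) and 47 mm in y (limit 67). They lie upside down on the pan floor, so their undersides face up at 15–27 mm, below the 55 mm limit.
- **Shaker and mustard bottle:** both still stand upright. Their measured positions matched the starting ones to within about 5 mm, which is roughly the accuracy of the measurement.
- **Arm and forces:** the arm was raised clear of everything. The forces reported after each move stayed under 2 N.
- **Checks that disagreed:** after red was pushed in, one top-camera reading put the shaker inside the pan. The gripper was partly hiding it at the time, and the final readings from both cameras agreed it was still on the board. The two cameras' final positions for the same object differed by up to about 6 mm.

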